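Clip the empty penholder into the nib-fitting clamp and lock the cam

ROBOT

A 6-joint arm with a two-finger parallel gripper is mounted at the origin on a cart in front of the work surface, level with it; the furniture and walls round the work are solid. World frame = base frame: x ahead of the robot, y to its left, z up, the work surface at z = 0. Lengths are in m, angles in rad, forces in N, time in s.
With the tool pointing down it reaches from about 0.35 to 0.85 m from the base axis. Payload 8.1 kg.
Tool frame: the origin (TCP) lies between the finger pads; the fingertips stand 25 mm ahead of it and the grasp point (between the pads) lies 6 mm ahead of it; z points along the fingers, y is the line along which they close (so a half turn about z gives the same grasp; the last joint's range is limited). The gripper opens to 85 mm and grips with 20 to 120 N. Pads are 22 mm wide; open, the fingers measure 114 mm over their backs; the gripper's body (76 mm by 85 mm) begins 54 mm behind the grasp point. The pads swing forward as they close: fully open they stand 13 mm farther back than shut.
Start: joints at [1.056, 0.13, 1.488, -0, 1.523, -0.085], TCP at [0.25, 0.545, 0.256] pointing down, gripper open.
Joint ranges: [-2.96, 2.96], [-0.89, 2.26], [0.02, 2.5], [-1.34, 4.48], [0, 2.73], [-2.66, 2.66]. Speed limits (rad/s): [2.39, 2.39, 2.79, 3.14, 3.14, 3.14].

INTERFACE

Orientations are given as a unit quaternion [x, y, z, w].
In Python, from station import r gives the robot as it stands.
- The arm moves only by the tool carry_out, never from a script. Its argument "moves" is a list of rows, each an object of numbers: "tx", "ty", "tz": the shift along the tool's x, y, z in cm; "rx", "ry", "rz": the turn, a rotation vector about the tool's x, y, z in degrees; "fingers": the closure, from -1 (fully open) to 1 (shut), so that 0 is half open. In form: [{"tx": .., "ty": .., "tz": .., "rx": .., "ry": .., "rz": .., "fingers": ..}, ...]. A call has 1 to 20 rows; each row is the pose to reach, as a shift and turn from the pose commanded when the call began, along the tool's axes at that moment; what a row does not reach only later rows make up. A row lasts 1/10 s, in which the tool goes at most 50 mm and 8.59 degrees, less where a joint would pass 70% of its speed; a pose out of reach is approached as far as the arm can. A call with a gripper value outside its range is refused whole. The fingers move at their own pace and stop on an object; the grip force is fixed at half the most. Time passes only in rows, so rows that repeat a pose let the fingers close. It gives the time, the measured TCP pose, the force, the opening and the grip force at its end, in the units of the state.
- r.read_state(): the state, without advancing time (a new reading comes with each control period).
- r.read_camera(name): name is "side" or "top"; returns (picture, depth): 400x640x3 uint8, blue, green, red; 400x640 float32, m along the optical axis (not along the pixel's ray), 0 where there is no reading.
- r.get_calibration(name): a dict with "fx", "fy", "cx", "cy" (pixels), "D" ([k1, k2, p1, p2, k3] as OpenCV has them; the pictures are not rectified), "R" (3x3) and "t" (3): a world point X has camera coordinates R X + t. Camera axes: x right, y down, z forward; pixel columns grow to the right and rows downward; lengths in m; the calibration is good to about 2 mm. A picture is of the moment at which its call begins. get_calibration takes no time and is no camera call.
- r.hand_in(): hands the job in; it is judged then, once.
The state is a dict: "clock": time; "qpos": joint angles; "dq": joint speeds; "tau": joint torques, N m; "tool_pos": TCP position; "orientation": TCP orientation; "ft_force": force on the tool from outside, world axes, zero at the start; "wrist_torque": the same for the moment, N m; "gripper_width": finger opening in m; "grasp_force": force on a finger pad.
Only numpy, scipy, OpenCV 4.12 (cv2) and the standard library are available. Lean on these libraries where they do the work, as an engineer would, in place of code of your own. Each camera call takes 0.05 s, during which the arm holds its last target. There are 200 camera calls.

TASK

Get the empty penholder ready for a new nib: press it sideways-on down between the sprung jaws of the slanted clamp until it has snapped under the lips of both clips and you feel it stop firmly on the floor pads, centred along the clamp, with its nib socket sticking out at the end away from the cam lever. Do not force it: how deep the pads stand is not known. Then swing the cam lever its full quarter turn to lock the jaws, and let go; leave the pen that already has a nib and the other things where they lie.

Things in the scene. Friction and masses are not known exactly. Their poses are not given: they have to be found in the camera images.
- penholder: Black penholder without a nib, a rod 171 mm long, the shorter of the two pens that lie on the bare table (not on the mats). It is gripped across its length and acts as a bar of 10 x 10 mm section over its whole length, 14 g. Origin: middle of its length, on its underside; y runs along it, the nib socket is at the -y end, the tail at +y; z is up when it lies.
- socket_end (a point): The nib-socket end of the penholder, on its axis, 82 mm from the penholder's origin along its -y.
- cradle: Slanted upper part of the fixed grey clamp; its mouth faces up and to the robot. Origin: centre of the pocket, 66 mm above the table. z: out of the mouth, leaning 0.45 rad from vertical; y: the line along which the pen must lie, +y to the cam lever's end; x: up the slope. Pen y and z go along the cradle's, pressed along -z. Two steel floor pads, fixed at an unknown depth of 0 to 8 mm below the origin, stop the pen.
- clip_far (a point): Pair of sprung jaws, 22 mm long, at y = -50 mm of the cradle; the point is in the middle of the neck between the lips, 13.5 mm above the cradle's origin. The mouth narrows from 17 mm wide (z = 23 mm) to 5 mm at the neck. The 78 mm between the two pairs are free for fingers down to z = -13 mm of the cradle.
- clip_cam (a point): Pair of sprung jaws, 22 mm long, at y = +50 mm of the cradle; the point is in the middle of the neck between the lips, 13.5 mm above the cradle's origin. The mouth narrows from 17 mm wide (z = 23 mm) to 5 mm at the neck. The pen parts the jaws (at most 5 mm a side), 8 to 16 N over both pairs; once its underside is below the neck it slides at a few N, snaps under the lips 3 mm above the origin, then stops hard on the pads.
- cam (a joint): Angle of the cam lever at the +y end of the clamp, rad: 0 is open (lever points down the slope, to the cradle's -x), 1.571 is fully locked (lever points to the cradle's +y); it turns clockwise seen from above, about the cradle's z axis, and stays where it is left. A stiff lever: about 2 to 4 N at its post. When it is locked the jaws can no longer open for the pen.
- cam_post (a point): Top centre of the upright black post at the end of the cam lever: a round post 12 mm thick and 24 mm high along the cradle's z, standing 40 mm from the lever's axis; its upper 20 mm are free to be gripped or pushed.
- cam_pivot (a point): Axis of the cam lever, top of its hub, at x = -30 mm, y = +78 mm of the cradle.
- nib_pen: The other black pen, 196 mm long, with a metal nib: to be left alone. Origin at the middle, on its underside, y along it.
- eraser: Eraser, 23 x 58 x 13 mm, a bystander. Origin: centre of its underside.
- wax_stick: Stick of sealing wax, 11 x 85 x 11 mm, a bystander. Origin: centre of its underside.
- ink_cap: Black screw cap, 46 mm wide and 16 mm high, a bystander. Origin: centre of its underside.
- nib_packet: Kraft paper packet, 82 x 60 x 4 mm, lying right behind the clamp, a bystander. Origin: centre of its underside.
- ink_jar: Small open ink jar, 41 mm wide and 28 mm high, a bystander. Origin: centre of its underside.
- seal_stamp: Wooden seal stamp, 28 mm wide and 90 mm high, standing behind the clamp by the cabinet, a bystander. Origin: centre of its underside.

How it is judged:
On the way, in this order (a step that is already met when the one before it is completed fails the run):
1. the penholder is snapped under both clips and pressed onto the floor pads, the cam still open (z of penholder in the frame of cradle between -0.01 and 0.0025 m and contact force between penholder and pads above 2 N and x of penholder in the frame of cradle between -0.004 and 0.004 m and angle between the y axis of penholder and the y axis of cradle, either way round below 0.05 rad and value of joint cam below 0.5 rad), for 0.1 s.
2. the cam lever is turned to locked (value of joint cam above 1.4 rad), for 0.2 s.
At the end, for the whole second after the job is handed in: The penholder lies in the cradle under the lips of both clips: its origin 2.5 mm above to 10 mm below the cradle's origin, within 4 mm across and 15 mm along the cradle, parallel to it within 0.05 rad, socket end away from the cam lever; the cam is at 1.4 rad or more; the pen is at rest (z of penholder in the frame of cradle between -0.01 and 0.0025 m and x of penholder in the frame of cradle between -0.004 and 0.004 m and y of penholder in the frame of cradle between -0.015 and 0.015 m and y of socket_end in the frame of cradle below -0.06 m and angle between the y axis of penholder and the y axis of cradle, either way round below 0.05 rad and value of joint cam above 1.4 rad and linear speed of penholder below 0.02 m/s); the robot touches nothing.
It fails at once if the penholder is forced against the clamp with more than 50 N (contact force between penholder and cradle above 50 N).
It fails at once if a bystander is pushed more than 30 mm (distance of any of nib_pen, eraser, wax_stick, ink_cap, nib_packet, ink_jar, seal_stamp from where it was at the start of the episode above 0.03 m).
It also fails if it takes over 56 s, if anything falls off the work surface, if the arm or the gripper's body presses on something with over 40 N, if the wrist force passes 120 N, or if a joint passes its speed limit or range.

## Working session

There is one attempt and no reset: what is moved stays moved. The work goes in short steps, Python scripts to look and compute and a tool call to move; the robot and the scene stay as the last step left them, time stands still between calls to the robot, and variables do not carry over. Pictures are saved under pics/ and viewed, at most 14 in all, crops included, and the job is handed in when it is done.

Besides the shell and the picture viewer there is one more tool, called after "Emit:" as a command line: name --argument value ..., lists and objects as JSON in quotes. carry_out: Moves the arm, as the interface text tells. Its arguments: {"type":"object","properties":{"moves":{"type":"array","items":{"type":"object","properties":{"tx":{"type":"number"},"ty":{"type":"number"},"tz":{"type":"number"},"rx":{"type":"number"},"ry":{"type":"number"},"rz":{"type":"number"},"fingers":{"type":"number"}}}}},"required":["moves"]}

```bash
mkdir -p pics; ls; python3 - <<'E'
from station import r
import cv2,numpy as np
for n in ("top","side"):
    im,d=r.read_camera(n); cv2.imwrite(f"pics/{n}0.png",im); np.save(f"{n}0.npy",d)
    c=r.get_calibration(n); print(n,{k:np.round(np.array(v),4).tolist() for k,v in c.items()})
print(r.read_state())
E
```

```text
pics
top {'fx': 392.5744, 'fy': 392.5744, 'cx': 321.7151, 'cy': 199.7948, 'D': [0.027, 0.0, 0.0, 0.0, 0.0], 'R': [[0.0653, -0.9978, -0.0056], [-0.9713, -0.0623, -0.2295], [0.2286, 0.0204, -0.9733]], 't': [0.1254, 0.6057, 0.8923]}
side {'fx': 407.6744, 'fy': 407.6744, 'cx': 319.884, 'cy': 201.0512, 'D': [-0.084, 0.0, 0.0, 0.0, 0.0], 'R': [[0.9238, -0.3827, 0.0087], [-0.2466, -0.6123, -0.7512], [0.2928, 0.6918, -0.6601]], 't': [-0.4806, 0.3051, 0.6996]}
{'clock': 0.1, 'qpos': array([ 1.05559648e+00,  1.31120756e-01,  1.48919193e+00,  1.02495520e-05,
        1.52298908e+00, -8.53545130e-02]), 'dq': array([ 0.0013049 , -0.00048066, -0.00263534, -0.00091302, -0.00036338,
       -0.00011061]), 'tau': array([ 1.10853398e-03, -5.70946991e+01, -5.01944482e+01, -1.01911917e-04,
        8.06491880e-03,  7.92900687e-05]), 'tool_pos': array([0.24976266, 0.54503904, 0.25531648]), 'orientation': array([ 2.13272042e-01,  9.76992480e-01, -8.14802332e-04, -2.57653855e-04]), 'ft_force': array([ 1.16216928, -0.16663015,  0.34077019]), 'wrist_torque': array([ 0.00612726, -0.03815818, -0.01671905]), 'grasp_force': 0.0, 'gripper_width': 0.08558312200930188}
```

View pics/top0.png

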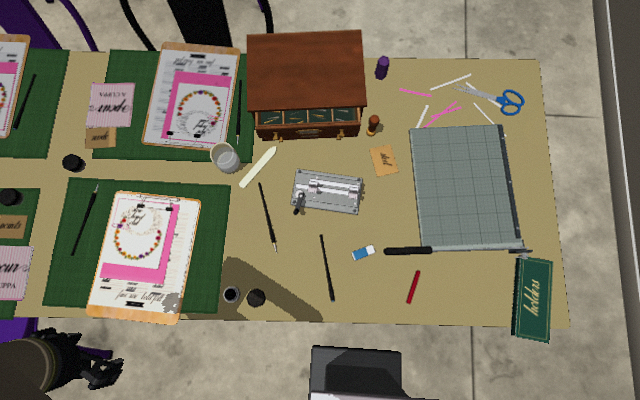

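View pics/side0.png

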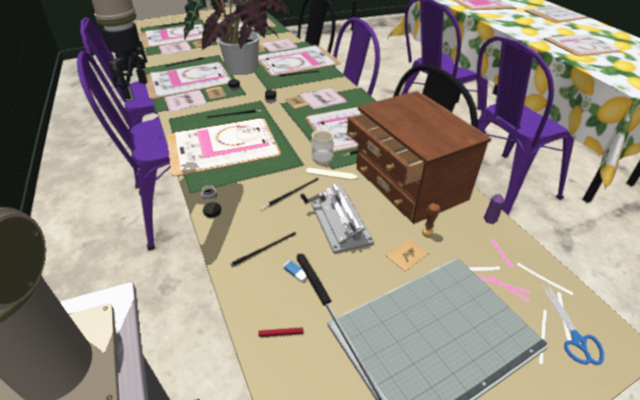

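The top view shows the penholder from (322,236) to (333,300), the nib pen at (260,183)–(276,250), and the clamp at (292,170)–(363,213) with its lever at the left end. I'll zoom in on these.

```bash
python3 - <<'E'
import cv2,numpy as np
t=cv2.imread("pics/top0.png");s=cv2.imread("pics/side0.png")
a=cv2.resize(t[160:310,280:380],None,fx=4,fy=4,interpolation=cv2.INTER_CUBIC)
b=cv2.resize(s[170:290,225:385],None,fx=2.5,fy=2.5,interpolation=cv2.INTER_CUBIC)
o=np.zeros((600,800,3),np.uint8);o[:,:400]=a;o[:300,400:]=b
b=cv2.resize(s[225:270,228:300],(400,250),interpolation=cv2.INTER_CUBIC);o[310:560,400:]=b
cv2.imwrite("pics/z1.png",o)
E
```

```text
(no output)
```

View pics/z1.png

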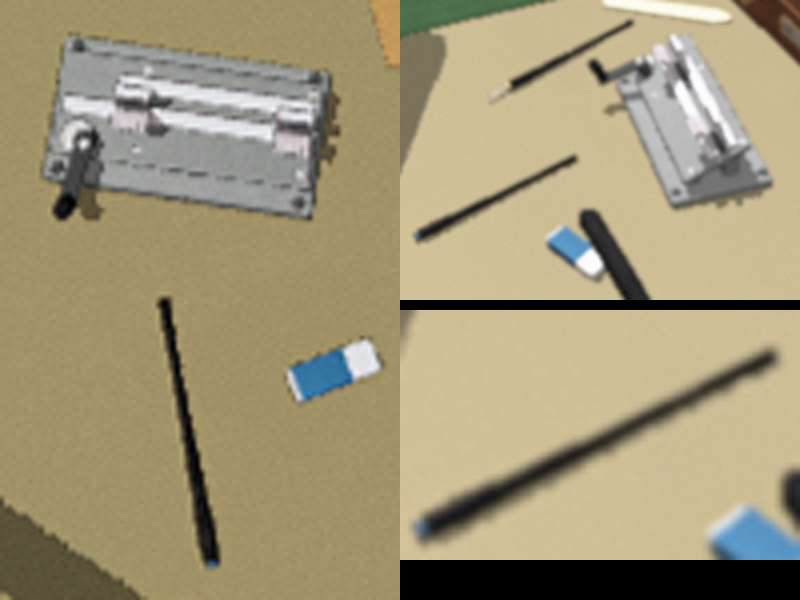

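```bash
cat > h.py <<'E'
from station import r
import cv2,numpy as np
C={n:{k:np.array(v,float) for k,v in r.get_calibration(n).items()} for n in("top","side")}
def K(c): return np.array([[c['fx'],0,c['cx']],[0,c['fy'],c['cy']],[0,0,1]])
def ray(n,px):
    c=C[n];u=cv2.undistortPoints(np.float64(px).reshape(-1,1,2),K(c),c['D']).reshape(-1,2)
    d=np.c_[u,np.ones(len(u))]@c['R']; return -c['R'].T@c['t'],d   # d has unit optical depth
def plane(n,px,z):
    o,d=ray(n,px); return o+d*((z-o[2])/d[:,2])[:,None]
def tri(p,q):
    A=[];b=[]
    for n,x in(("top",p),("side",q)):
        o,d=ray(n,x);d=d[0]/np.linalg.norm(d[0]);M=np.eye(3)-np.outer(d,d);A.append(M);b.append(M@o)
    X=np.linalg.lstsq(np.vstack(A),np.hstack(b),rcond=None)[0];return X,[np.linalg.norm(a@X-e)for a,e in zip(A,b)]
def proj(n,X):
    c=C[n];return cv2.projectPoints(np.float64(X).reshape(-1,1,3),cv2.Rodrigues(c['R'])[0],c['t'],K(c),c['D'])[0].reshape(-1,2)
def cloud(n,d):
    v,u=np.mgrid[:400,:640];o,dd=ray(n,np.c_[u.ravel(),v.ravel()]);return (o+dd*d.reshape(-1,1)).reshape(400,640,3)
E
python3 - <<'E'
from h import *
np.set_printoptions(precision=4,suppress=True)
for n,roi in(("top",(310,345,230,306)),("side",(228,298,228,268))):
    im=cv2.imread(f"pics/{n}0.png");x0,x1,y0,y1=roi
    m=(im[y0:y1,x0:x1].max(2)<70).astype(np.uint8)
    k,l,st,_=cv2.connectedComponentsWithStats(m);i=1+st[1:,4].argmax()
    v,u=np.nonzero(l==i);P=plane(n,np.c_[u+x0,v+y0],.005)[:,:2]
    c,(w,h),a=cv2.minAreaRect(P.astype(np.float32)*1000);c0=P.mean(0);dd=np.linalg.svd(P-c0)[2][0];s=(P-c0)@dd
    print(n,len(v),c,w,h,dd,"mid",c0+dd*(s.max()+s.min())/2,"yaw",np.degrees(np.arctan2(dd[1],dd[0]))%180)
for n in("top","side"):
    P=cloud(n,np.load(n+"0.npy"));print(n,"table z",P[230,300] if n=="top" else P[260,310])
    b=P.reshape(-1,3);b=b[np.isfinite(b).all(1)]
    c=plane("top",[[328,191]],.01)[0];b=b[(abs(b[:,:2]-c[:2])<.12).all(1)&(b[:,2]>.008)&(b[:,2]<.14)]
    np.save(n+"c.npy",b);print(len(b),b.min(0),b.max(0));q=b[(b[:,2]<.03)]
    print(cv2.minAreaRect((b[:,:2]*1000).astype(np.float32)),np.histogram(b[:,2],bins=np.arange(.008,.13,.008)))
E
```

```text
top 194 (439.2179260253906, 141.42498779296875) 165.08096313476562 10.213284492492676 [-0.9692 -0.2461] mid [0.439  0.1424] yaw 14.248601996514651
side 130 (442.3707275390625, 140.2843780517578) 160.78810119628906 8.961891174316406 [-0.9714 -0.2375] mid [0.4423 0.1405] yaw 13.736390617090024
top table z [0.5289 0.2167 0.0009]
2550 [0.5596 0.031  0.008 ] [0.7538 0.2645 0.14  ]
((665.2200927734375, 138.9189453125), (187.27703857421875, 233.04803466796875), 7.211185455322266) (array([681,  48,  85, 404, 245, 458, 432,  15,  19,  89,  52,   0,   0,
         0,   0]), array([0.008, 0.016, 0.024, 0.032, 0.04 , 0.048, 0.056, 0.064, 0.072,
       0.08 , 0.088, 0.096, 0.104, 0.112, 0.12 , 0.128]))
side table z [0.5259 0.0708 0.002 ]
2493 [0.5607 0.0612 0.008 ] [0.7526 0.2679 0.1399]
((657.6483764648438, 159.16500854492188), (175.2447967529297, 196.785888671875), 7.517311096191406) (array([758,  18, 195, 418, 231, 362, 246,  28,  61,  75,  38,   0,   0,
         0,   0]), array([0.008, 0.016, 0.024, 0.032, 0.04 , 0.048, 0.056, 0.064, 0.072,
       0.08 , 0.088, 0.096, 0.104, 0.112, 0.12 , 0.128]))
```

```bash
python3 - <<'E'
from h import *
np.set_printoptions(precision=4,suppress=True)
out=np.zeros((600,800,3),np.uint8)
# yaw from base plate corners in the top image
pl=np.float64([[68,38],[328,72],[308,215],[46,178]])/4+[280,160]
W=plane("top",pl,.008);print(W);
yaws=[np.degrees(np.arctan2(*(W[i]-W[j])[[1,0]])) for i,j in((0,1),(3,2))];print(yaws)
psi=np.radians(np.mean(yaws));y=np.array([np.cos(psi),np.sin(psi)]);x=np.array([y[1],-y[0]])
c=W.mean(0)[:2];print("c",c,"len",np.ptp(W[:,:2]@y),np.ptp(W[:,:2]@x))
for k,n in enumerate(("top","side")):
    b=np.load(n+"c.npy");X=(b[:,:2]-c)@x;Y=(b[:,:2]-c)@y;Z=b[:,2]
    ok=(abs(X)<.07)&(abs(Y)<.115);X,Y,Z=X[ok],Y[ok],Z[ok]
    h=Z>.072;print(n,"high",np.c_[X,Y,Z][h].mean(0),np.polyfit(Y[h],X[h],1),np.histogram(Y[h],bins=np.arange(-.11,.12,.01)))
    # left: Y-X plan coloured by height; right: X-Z section
    for a,bb,zz in zip(X,Y,Z):
        col=cv2.applyColorMap(np.uint8([[min(255,zz*2500)]]),cv2.COLORMAP_JET)[0,0].tolist()
        cv2.circle(out,(int(200-bb*1700),int(150+k*300-a*1700)),2,col,-1)
        cb=(0,255,0) if abs(bb-.0)<.035 else (0,0,255) if bb>.062 else (255,255,255)
        cv2.circle(out,(int(600+a*2400),int(280+k*300-zz*2400)),1,cb,-1)
cv2.imwrite("pics/sec.png",out)
E
```

```text
[[0.6897 0.2369 0.008 ]
 [0.6771 0.063  0.008 ]
 [0.5798 0.0719 0.008 ]
 [0.5934 0.2436 0.008 ]]
[np.float64(85.86972851394233), np.float64(85.46888412414125)]
c [0.635  0.1538] len 0.1743002966141232 0.09769144030540577
top high [-0.0139 -0.0156  0.0852] [ 0.0086 -0.0138] (array([ 0,  0,  0, 20, 34, 27,  0,  0,  0,  0,  0,  0,  0, 24, 33, 22,  0,
        0,  0,  0,  0,  0]), array([-0.11, -0.1 , -0.09, -0.08, -0.07, -0.06, -0.05, -0.04, -0.03,
       -0.02, -0.01, -0.  ,  0.01,  0.02,  0.03,  0.04,  0.05,  0.06,
        0.07,  0.08,  0.09,  0.1 ,  0.11]))
side high [-0.0118 -0.0249  0.0824] [ 0.0044 -0.0117] (array([ 0,  0,  2, 49, 32, 12,  0,  0,  0,  0,  0,  0,  1, 45, 24,  9,  0,
        0,  0,  0,  0,  0]), array([-0.11, -0.1 , -0.09, -0.08, -0.07, -0.06, -0.05, -0.04, -0.03,
       -0.02, -0.01, -0.  ,  0.01,  0.02,  0.03,  0.04,  0.05,  0.06,
        0.07,  0.08,  0.09,  0.1 ,  0.11]))
```

View pics/sec.png

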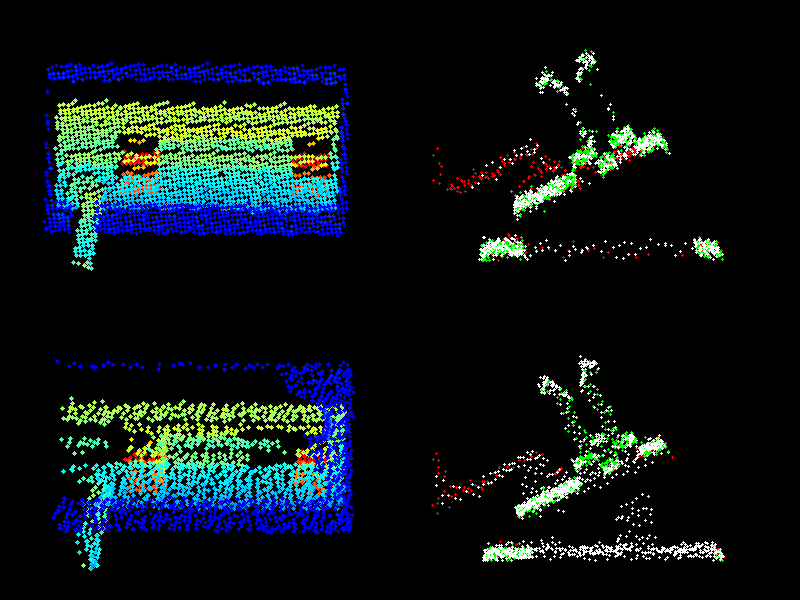

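```bash
cat >> h.py <<'E'
def frame(psi,O):
    y=np.array([np.cos(psi),np.sin(psi),0]);h=np.array([y[1],-y[0],0]);u=np.array([0,0,1.])
    z=np.cos(.45)*u-np.sin(.45)*h;x=np.cross(y,z);return np.c_[x,y,z],np.array(O)
E
python3 - <<'E'
from h import *
np.set_printoptions(precision=1,suppress=True,linewidth=160)
psi=np.radians(85.5);yy=np.array([np.cos(psi),np.sin(psi)]);xx=np.array([yy[1],-yy[0]])
O=np.r_[np.array([.635,.1538])+xx*-.0034+yy*-.014,.066];R,O=frame(psi,O);print(R.round(3),O.round(4))
for n in("top","side"):
    b=(np.load(n+"c.npy")-O)@R*1000;b=b[(abs(b[:,0])<80)&(abs(b[:,1])<120)]
    print(n)
    for s in(-1,1):
        q=b[(abs(b[:,1]-50*s)<9)&(b[:,2]>10)]
        for z in range(10,36,4):
            w=q[(q[:,2]>=z)&(q[:,2]<z+4)];print(s,z,np.sort(w[:,0]))
        q=b[(abs(b[:,1]-50*s)<20)&(b[:,2]>18)];print("y range",np.sort(q[:,1])[[0,1,2,3,-4,-3,-2,-1]])
    sl=b[(abs(b[:,1])<30)&(b[:,2]<5)&(b[:,2]>-30)&(b[:,0]<-15)];print("slab slope",np.polyfit(sl[:,0],sl[:,2],1)*[1000,1])
    q=b[(abs(b[:,1])<32)&(b[:,2]>-25)];
    for x in range(-50,35,5):
        w=q[(q[:,0]>=x)&(q[:,0]<x+5)];print(x,np.percentile(w[:,2],[10,50,90]) if len(w) else "")
    up=b[(b[:,2]>-25)&(b[:,0]>20)]; # upper edge yaw
    e=[(yc,np.percentile(up[abs(up[:,1]-yc)<8][:,0],95)) for yc in range(-70,71,14) if (abs(up[:,1]-yc)<8).sum()>4];e=np.array(e);print("edge yaw err mrad",np.polyfit(e[:,0],e[:,1],1)*[1000,1])
    lv=b[(b[:,1]>60)&(b[:,1]<95)&(b[:,0]<-35)&(b[:,2]>-20)];print("lever",lv[lv[:,0].argsort()][:14],np.median(lv[:,1]))
E
```

```text
[[ 0.9  0.1 -0.4]
 [-0.1  1.   0. ]
 [ 0.4  0.   0.9]] [0.6 0.1 0.1]
top
-1 10 []
-1 14 [-5.8 -5.  -4.5 -4.3 -4.1  2.7]
-1 18 [-13.9 -13.  -12.6 -11.6  -7.7  -7.1  -6.5  -6.3  -6.   -5.7  -5.   -4.7   2.3   2.7   2.8   3.6   4.    4.9   5.6   7.8   8.4  10.8  11.9]
-1 22 [-14.  -13.6 -13.5 -13.  -11.8 -11.4 -10.9 -10.2  -9.8  -9.3  -9.1  -8.8  -7.7  -7.4  -6.8  -6.6   5.3   5.9   6.4   7.    7.4   7.6   7.7   8.2   9.    9.3
  10.   10.7  11.1  11.7  11.7]
-1 26 [-9.4 -7.3 10.6]
-1 30 []
-1 34 []
y range [-61.8 -60.7 -60.5 -60.2 -40.7 -40.4 -40.4 -40.2]
1 10 []
1 14 [-7.5 -5.3 -4.5 -4.4 -4.3 -4.  -3.8 -3.3]
1 18 [-13.3  -8.   -7.6  -6.7  -6.1  -5.9  -5.6  -5.2  -5.2  -4.5   3.2   3.6   3.6   4.3   4.8   5.4   5.6   6.    7.1   8.4   9.1  10.9  11.4]
1 22 [-13.4 -12.8 -12.  -11.7 -11.5 -11.  -10.7 -10.3  -9.3  -9.2  -8.7  -8.1  -7.9  -7.7  -6.2   7.4   8.3   9.1   9.9  10.3  10.8  11.1  11.3  13. ]
1 26 [-9.5 -7.9  7.2  8.4  8.7 12.4]
1 30 []
1 34 []
y range [37.8 38.1 38.3 38.4 58.5 59.4 59.8 60.1]
slab slope [230.1 -11.7]
-50 
-45 [-20.1 -18.2 -16.4]
-40 [-20.4 -17.6 -15.9]
-35 [-20
[... 1412 characters left out ...]
9.3 -19.7]
-50 
-45 [-22.3 -20.4 -18.8]
-40 [-22.3 -20.1 -18.9]
-35 [-22.  -20.7 -18.9]
-30 [-22.1 -20.2 -18.9]
-25 [-21.9 -20.4 -18.8]
-20 [-22.  -20.7 -19. ]
-15 [-14.7 -13.  -11.8]
-10 [-14.8 -12.8 -12. ]
-5 [-21.8 -20.7 -17.4]
0 [-20.8 -19.3 -12.5]
5 [-15.1 -13.8 -12.2]
10 [-20.2 -14.8 -12. ]
15 [-22.1 -20.3 -18.8]
20 [-22.4 -20.9 -19.3]
25 
30 
edge yaw err mrad [ 3.1 22.8]
lever [[-75.3  77.9  -2.6]
 [-74.7  76.5  10.7]
 [-74.7  77.   -6.4]
 [-74.6  78.4  20.8]
 [-74.3  77.4   5.3]
 [-73.7  76.5   1.6]
 [-73.6  75.5  19.1]
 [-73.6  81.5  20.9]
 [-73.4  77.3  12.8]
 [-73.1  76.1  -2.6]
 [-72.6  75.6   9.9]
 [-72.4  83.4  22. ]
 [-72.3  76.3  21.1]
 [-72.   75.1   5.8]] 75.95327978823651
```

```bash
cat >> h.py <<'E'
from scipy.spatial.transform import Rotation as Ro
np.set_printoptions(precision=4,suppress=True,linewidth=160)
R0,O0=frame(np.radians(85.4),[0,0,0])
yy=np.array([np.cos(np.radians(85.5)),np.sin(np.radians(85.5)),0]);xx=np.array([yy[1],-yy[0],0])
RC=R0;OC=np.array([.635,.1538,.066])-.0034*xx-.014*yy+RC@[-.0007,-.002,0]
RT=np.c_[RC[:,1],RC[:,0],-RC[:,2]]   # tool axes at clamp: x=cradle y, y=cradle x, z=-cradle z
def rel(Rt,p):
    s=r.read_state();Rn=Ro.from_quat(s['orientation']).as_matrix()
    print("shift cm",(Rn.T@(np.array(p)-s['tool_pos'])*100).round(2),"turn deg",np.degrees(Ro.from_matrix(Rn.T@Rt).as_rotvec()).round(2),"| t",s['clock'],"pos",s['tool_pos'],"F",s['ft_force'],"w",s['gripper_width'],s['grasp_force'])
def down(yawdeg):
    a=np.radians(yawdeg);x=np.array([np.cos(a),np.sin(a),0]);z=np.array([0,0,-1.]);return np.c_[x,np.cross(z,x),z]
def tocl(p): return RC.T@(np.array(p)-OC)
E
python3 -c "
from h import *
print(OC,RC)
rel(down(14),[.437,.141,.10]);rel(RT,OC+RC@[0,0,.1])"
```

```text
[0.6297 0.1382 0.0657] [[ 0.8975  0.0802 -0.4336]
 [-0.0722  0.9968  0.0349]
 [ 0.435   0.      0.9004]]
shift cm [-33.86 -28.9   15.58] turn deg [ -0.05   0.12 141.37] | t 0.1 pos [0.2498 0.545  0.2553] F [ 1.1622 -0.1666  0.3408] w 0.08558312200930188 0.0
shift cm [-47.41 -22.62   9.99] turn deg [-22.57 -15.68  68.74] | t 0.1 pos [0.2498 0.545  0.2553] F [ 1.1622 -0.1666  0.3408] w 0.08558312200930188 0.0
```

Emit:
carry_out --moves '[{"tx":-33.9,"ty":-28.9,"tz":6,"rz":70,"fingers":0},{"tx":-33.9,"ty":-28.9,"tz":6,"rz":70,"fingers":0},{"tx":-33.9,"ty":-28.9,"tz":6,"rz":70,"fingers":0},{"tx":-33.9,"ty":-28.9,"tz":6,"rz":70,"fingers":0},{"tx":-33.9,"ty":-28.9,"tz":6,"rz":70,"fingers":0},{"tx":-33.9,"ty":-28.9,"tz":6,"rz":70,"fingers":0},{"tx":-33.9,"ty":-28.9,"tz":6,"rz":70,"fingers":0},{"tx":-33.9,"ty":-28.9,"tz":6,"rz":70,"fingers":0},{"tx":-33.9,"ty":-28.9,"tz":6,"rz":70,"fingers":0},{"tx":-33.9,"ty":-28.9,"tz":6,"rz":141.4,"fingers":0},{"tx":-33.9,"ty":-28.9,"tz":6,"rz":141.4,"fingers":0},{"tx":-33.9,"ty":-28.9,"tz":6,"rz":141.4,"fingers":0},{"tx":-33.9,"ty":-28.9,"tz":6,"rz":141.4,"fingers":0},{"tx":-33.9,"ty":-28.9,"tz":6,"rz":141.4,"fingers":0},{"tx":-33.9,"ty":-28.9,"tz":6,"rz":141.4,"fingers":0},{"tx":-33.9,"ty":-28.9,"tz":15.6,"rz":141.4,"fingers":0},{"tx":-33.9,"ty":-28.9,"tz":15.6,"rz":141.4,"fingers":0},{"tx":-33.9,"ty":-28.9,"tz":15.6,"rz":141.4,"fingers":0},{"tx":-33.9,"ty":-28.9,"tz":15.6,"rz":141.4,"fingers":0},{"tx":-33.9,"ty":-28.9,"tz":15.6,"rz":141.4,"fingers":0}]'

```text
schema error: expected keys tx, ty, tz, rx, ry, rz, fingers
```

```bash
python3 -c "
from h import *
rel(down(14),[.437,.141,.0275])
s=r.read_state();print(s['qpos'])"
```

```text
shift cm [-33.86 -28.89  22.83] turn deg [ -0.05   0.12 141.37] | t 0.1 pos [0.2498 0.545  0.2553] F [ 1.1622 -0.1666  0.3408] w 0.08558312200930188 0.0
[ 1.0556  0.1311  1.4892  0.      1.523  -0.0854]
```

Emit:
carry_out --moves '[{"tx":-33.9,"ty":-28.9,"tz":6,"rx":0,"ry":0,"rz":70,"fingers":0},{"tx":-33.9,"ty":-28.9,"tz":6,"rx":0,"ry":0,"rz":70,"fingers":0},{"tx":-33.9,"ty":-28.9,"tz":6,"rx":0,"ry":0,"rz":70,"fingers":0},{"tx":-33.9,"ty":-28.9,"tz":6,"rx":0,"ry":0,"rz":70,"fingers":0},{"tx":-33.9,"ty":-28.9,"tz":6,"rx":0,"ry":0,"rz":70,"fingers":0},{"tx":-33.9,"ty":-28.9,"tz":6,"rx":0,"ry":0,"rz":70,"fingers":0},{"tx":-33.9,"ty":-28.9,"tz":6,"rx":0,"ry":0,"rz":70,"fingers":0},{"tx":-33.9,"ty":-28.9,"tz":6,"rx":0,"ry":0,"rz":70,"fingers":0},{"tx":-33.9,"ty":-28.9,"tz":6,"rx":0,"ry":0,"rz":141.4,"fingers":0},{"tx":-33.9,"ty":-28.9,"tz":6,"rx":0,"ry":0,"rz":141.4,"fingers":0},{"tx":-33.9,"ty":-28.9,"tz":6,"rx":0,"ry":0,"rz":141.4,"fingers":0},{"tx":-33.9,"ty":-28.9,"tz":6,"rx":0,"ry":0,"rz":141.4,"fingers":0},{"tx":-33.9,"ty":-28.9,"tz":6,"rx":0,"ry":0,"rz":141.4,"fingers":0},{"tx":-33.9,"ty":-28.9,"tz":6,"rx":0,"ry":0,"rz":141.4,"fingers":0},{"tx":-33.9,"ty":-28.9,"tz":6,"rx":0,"ry":0,"rz":141.4,"fingers":0},{"tx":-33.9,"ty":-28.9,"tz":6,"rx":0,"ry":0,"rz":141.4,"fingers":0},{"tx":-33.9,"ty":-28.9,"tz":15.6,"rx":0,"ry":0,"rz":141.4,"fingers":0},{"tx":-33.9,"ty":-28.9,"tz":15.6,"rx":0,"ry":0,"rz":141.4,"fingers":0},{"tx":-33.9,"ty":-28.9,"tz":15.6,"rx":0,"ry":0,"rz":141.4,"fingers":0},{"tx":-33.9,"ty":-28.9,"tz":15.6,"rx":0,"ry":0,"rz":141.4,"fingers":0}]'

```text
clock: 2.1
tool_pos: [0.4368, 0.1413, 0.1]
orientation: [0.993, 0.122, -0.001, 0.0]
ft_force: [0.2, 0.9, 0.8]
gripper_width: 0.043
grasp_force: 0.0
```

```bash
python3 -c "
from h import *
rel(down(14),[.437,.141,.0275])
s=r.read_state();print(s['qpos'])
a,_=r.read_camera('top');b,_=r.read_camera('side')
o=np.zeros((400,800,3),np.uint8)
o[:,:400]=cv2.resize(a[210:310,280:380],(400,400));o[:,400:]=cv2.resize(b[190:290,215:315],(400,400))
cv2.imwrite('pics/g1.png',o)"
```

```text
shift cm [0.03 0.03 7.25] turn deg [-0.01  0.17 -0.01] | t 2.1 pos [0.4368 0.1413 0.1   ] F [0.1613 0.8781 0.8355] w 0.04299712117342917 0.0
[ 0.2011 -0.1163  2.0316 -0.      1.2292  1.5277]
```

View pics/g1.png

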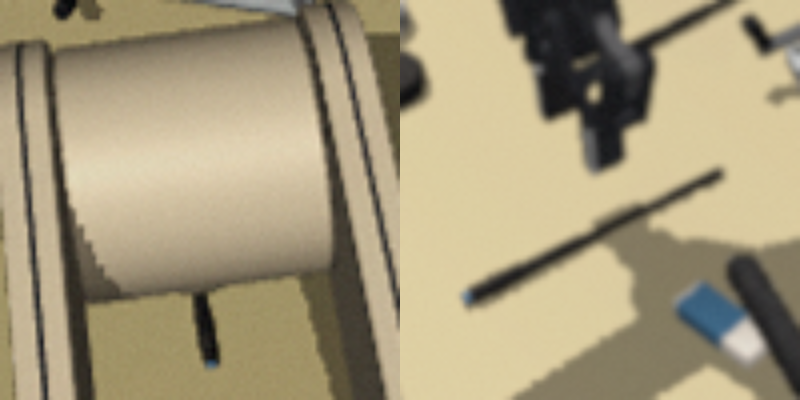

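The arm hides the pen from the top camera. The side view shows the fingers above the pen's middle at (600,165), so I'll descend and grip.

Emit:
carry_out --moves '[{"tx":0,"ty":0,"tz":4,"rx":0,"ry":0,"rz":0,"fingers":0},{"tx":0,"ty":0,"tz":6,"rx":0,"ry":0,"rz":0,"fingers":0},{"tx":0,"ty":0,"tz":7.2,"rx":0,"ry":0,"rz":0,"fingers":0},{"tx":0,"ty":0,"tz":7.2,"rx":0,"ry":0,"rz":0,"fingers":0},{"tx":0,"ty":0,"tz":7.2,"rx":0,"ry":0,"rz":0,"fingers":0.4},{"tx":0,"ty":0,"tz":7.2,"rx":0,"ry":0,"rz":0,"fingers":0.6},{"tx":0,"ty":0,"tz":7.2,"rx":0,"ry":0,"rz":0,"fingers":1},{"tx":0,"ty":0,"tz":7.2,"rx":0,"ry":0,"rz":0,"fingers":1},{"tx":0,"ty":0,"tz":7.2,"rx":0,"ry":0,"rz":0,"fingers":1},{"tx":0,"ty":0,"tz":7.2,"rx":0,"ry":0,"rz":0,"fingers":1},{"tx":0,"ty":0,"tz":7.2,"rx":0,"ry":0,"rz":0,"fingers":1},{"tx":0,"ty":0,"tz":7.2,"rx":0,"ry":0,"rz":0,"fingers":1}]'

```text
clock: 3.4
tool_pos: [0.4392, 0.1418, 0.0301]
orientation: [0.993, 0.122, 0.001, -0.0]
ft_force: [-1.4, -0.1, 6.9]
gripper_width: 0.0069
grasp_force: 58.8
```

```bash
python3 -c "
from h import *
rel(down(14),[.437,.141,.0275]);rel(RT,OC+RC@[0,0,.08])"
```

```text
shift cm [-0.23  0.02  0.26] turn deg [ 0.01 -0.17 -0.02] | t 3.4 pos [0.4392 0.1418 0.0301] F [-1.4457 -0.138   6.8801] w 0.0069113209506050976 58.84349763393402
shift cm [ 15.13   3.84 -10.72] turn deg [-22.22  15.92 -70.18] | t 3.4 pos [0.4392 0.1418 0.0301] F [-1.4457 -0.138   6.8801] w 0.0069113209506050976 58.84349763393402
```

Emit:
carry_out --moves '[{"tx":0,"ty":0,"tz":-3,"rx":0,"ry":0,"rz":0,"fingers":1},{"tx":0,"ty":0,"tz":-8,"rx":0,"ry":0,"rz":0,"fingers":1},{"tx":0,"ty":0,"tz":-12,"rx":0,"ry":0,"rz":0,"fingers":1},{"tx":0,"ty":0,"tz":-12,"rx":0,"ry":0,"rz":0,"fingers":1},{"tx":0,"ty":0,"tz":-12,"rx":0,"ry":0,"rz":0,"fingers":1}]'

```text
clock: 3.9
tool_pos: [0.4391, 0.1418, 0.1503]
orientation: [0.993, 0.122, 0.002, -0.0]
ft_force: [-0.4, -0.4, -1.2]
gripper_width: 0.0068
grasp_force: 58.9
```

```bash
python3 -c "
from h import *
rel(RT,OC+RC@[0,0,.08])
b,d=r.read_camera('side');np.save('d2.npy',d);print(proj('side',r.read_state()['tool_pos']))
cv2.imwrite('pics/g2.png',cv2.resize(b[150:275,210:350],(672,600),interpolation=cv2.INTER_CUBIC))"
```

```text
shift cm [15.11  3.85  1.32] turn deg [-22.17  15.85 -70.19] | t 3.9 pos [0.4391 0.1418 0.1503] F [-0.3957 -0.4413 -1.1794] w 0.006849911823033982 58.87323081493378
[[256.4774 200.5112]]
```

View pics/g2.png

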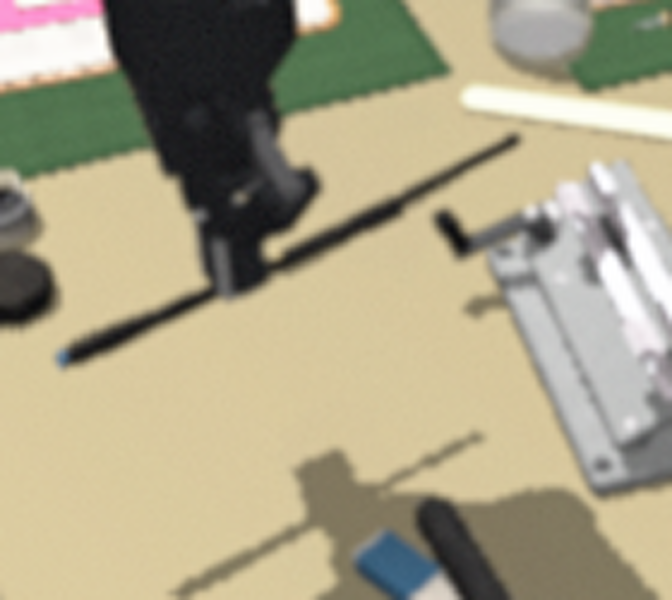

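```bash
python3 -c "
from h import *
s=r.read_state();Rn=Ro.from_quat(s['orientation']).as_matrix();p=s['tool_pos']
b,_=r.read_camera('side')
for u in ([223.1,224.4],[235,218.2],[250,211.5],[258,210.7],[275,201.5]):
    o,d=ray('side',[u]);d=d[0];o2=Rn.T@(o-p);d2=Rn.T@d;t=-o2[1]/d2[1];print(u,(o2+d2*t)*1000)
"
```

```text
[223.1, 224.4] [-78.8509   0.      22.6039]
[235, 218.2] [-51.969    0.      20.6114]
[250, 211.5] [-17.5353   0.      20.9316]
[258, 210.7] [ 0.5361  0.     28.4834]
[275, 201.5] [42.3736  0.     24.6199]
```

```bash
python3 -c "
from h import *
rel(RT,OC+RC@[0,-.004,.12]);print(OC+RC@[0,-.004,.12])"
```

```text
shift cm [13.54  3.68 -2.65] turn deg [-22.38  16.12 -70.14] | t 4.0 pos [0.4371 0.1413 0.1474] F [ 0.3266  0.1115 -0.5849] w 0.006930076843537558 58.873465061187744
[0.5774 0.1384 0.1737]
```

Emit:
carry_out --moves '[{"tx":2,"ty":0.5,"tz":-5,"rx":-2,"ry":2,"rz":-8,"fingers":1},{"tx":5,"ty":1.5,"tz":-5,"rx":-22.4,"ry":16.1,"rz":-70.1,"fingers":1},{"tx":8,"ty":2.5,"tz":-5,"rx":-22.4,"ry":16.1,"rz":-70.1,"fingers":1},{"tx":11,"ty":3,"tz":-5,"rx":-22.4,"ry":16.1,"rz":-70.1,"fingers":1},{"tx":13.5,"ty":3.8,"tz":-5,"rx":-22.4,"ry":16.1,"rz":-70.1,"fingers":1},{"tx":13.5,"ty":3.8,"tz":-4,"rx":-22.4,"ry":16.1,"rz":-70.1,"fingers":1},{"tx":13.5,"ty":3.8,"tz":-4,"rx":-22.4,"ry":16.1,"rz":-70.1,"fingers":1},{"tx":13.5,"ty":3.8,"tz":-4,"rx":-22.4,"ry":16.1,"rz":-70.1,"fingers":1},{"tx":13.5,"ty":3.8,"tz":-4,"rx":-22.4,"ry":16.1,"rz":-70.1,"fingers":1},{"tx":13.5,"ty":3.8,"tz":-2.7,"rx":-22.4,"ry":16.1,"rz":-70.1,"fingers":1},{"tx":13.5,"ty":3.8,"tz":-2.7,"rx":-22.4,"ry":16.1,"rz":-70.1,"fingers":1},{"tx":13.5,"ty":3.8,"tz":-2.7,"rx":-22.4,"ry":16.1,"rz":-70.1,"fingers":1},{"tx":13.5,"ty":3.8,"tz":-2.7,"rx":-22.4,"ry":16.1,"rz":-70.1,"fingers":1}]'

```text
clock: 5.3
tool_pos: [0.5781, 0.1372, 0.1751]
orientation: [0.717, 0.66, 0.151, 0.164]
ft_force: [-0.4, 0.3, -0.4]
gripper_width: 0.0069
grasp_force: 58.9
```

```bash
python3 -c "
from h import *
rel(RT,OC+RC@[0,-.0025,.065])"
```

```text
shift cm [ 0.26 -0.14  5.58] turn deg [ 0.03  0.04 -0.13] | t 5.3 pos [0.5781 0.1372 0.1751] F [-0.4283  0.2827 -0.4026] w 0.006930808224469479 58.895114064216614
```

Emit:
carry_out --moves '[{"tx":0.2,"ty":-0.1,"tz":3,"rx":0,"ry":0,"rz":0,"fingers":1},{"tx":0.2,"ty":-0.1,"tz":5.5,"rx":0,"ry":0,"rz":0,"fingers":1},{"tx":0.2,"ty":-0.1,"tz":5.5,"rx":0,"ry":0,"rz":0,"fingers":1},{"tx":0.2,"ty":-0.1,"tz":5.5,"rx":0,"ry":0,"rz":0,"fingers":1},{"tx":0.2,"ty":-0.1,"tz":5.5,"rx":0,"ry":0,"rz":0,"fingers":1},{"tx":0.2,"ty":-0.1,"tz":5.5,"rx":0,"ry":0,"rz":0,"fingers":1}]'

```text
clock: 5.9
tool_pos: [0.6019, 0.1376, 0.1273]
orientation: [0.716, 0.66, 0.153, 0.165]
ft_force: [0.3, 0.2, 0.7]
gripper_width: 0.0065
grasp_force: 58.9
```

```bash
python3 -c "
from h import *
rel(RT,OC+RC@[0,-.0025,.065]);print(tocl(r.read_state()['tool_pos'])*1000)
a,d1=r.read_camera('top');b,d2=r.read_camera('side');np.save('t3.npy',d1);np.save('s3.npy',d2)
cv2.imwrite('pics/t3.png',a);cv2.imwrite('pics/s3.png',b)
rel(RT,OC+RC@[0,-.0025,.065])
o=np.zeros((600,800,3),np.uint8)
o[:,:400]=cv2.resize(a[130:250,290:370],(400,600),interpolation=cv2.INTER_CUBIC);o[:500,400:]=cv2.resize(b[155:280,290:390],(400,500),interpolation=cv2.INTER_CUBIC)
cv2.imwrite('pics/g3.png',o)
for n,d in(('top',d1),('side',d2)):
    q=((cloud(n,d).reshape(-1,3)-OC)@RC)*1000
    for y0,y1 in((-86,-70),(-62,-40),(-38,-16),(20,38),(40,60),(60,95)):
        w=q[(q[:,1]>y0)&(q[:,1]<y1)&(abs(q[:,0])<20)&(q[:,2]>27)&(q[:,2]<60)];print(n,y0,len(w),np.median(w,0) if len(w) else '',w.max(0) if len(w) else '')
    w=q[(abs(q[:,0])<12)&(abs(q[:,1])<110)&(q[:,2]>30)&(q[:,2]<55)];print('yrange',np.sort(w[:,1])[[0,1,2,-3,-2,-1]])
"
```

```text
shift cm [ 0.03 -0.18  0.25] turn deg [ 0.22 -0.03 -0.06] | t 5.9 pos [0.6019 0.1376 0.1273] F [0.2569 0.239  0.7117] w 0.006549883447691113 58.89932692050934
[ 1.825  -2.7903 67.512 ]
shift cm [ 0.04 -0.15  0.23] turn deg [ 0.19 -0.02 -0.05] | t 6.0 pos [0.6016 0.1376 0.1269] F [-0.3459  0.9888 -0.1077] w 0.0068804792658009 58.899155259132385
top -86 25 [  2.3736 -76.9144  48.9516] [  6.3525 -70.1826  53.5144]
top -62 37 [  2.9689 -51.4585  48.03  ] [ 10.6723 -41.5378  52.4012]
top -38 14 [  2.5899 -32.6809  47.7868] [  5.581  -27.1366  49.3876]
top 20 5 [ 3.3029 34.8096 45.1422] [ 3.4779 37.0232 48.5029]
top 40 26 [ 2.1007 48.941  44.9399] [10.8793 59.1679 48.1379]
top 60 30 [ 1.7546 73.5174 45.0895] [ 4.7662 85.4841 48.7089]
yrange [-84.4098 -82.5883 -82.0157  83.0168  85.277   85.4841]
side -86 33 [  1.4945 -78.6018  46.6281] [  6.1076 -70.8276  49.4327]
side -62 31 [  2.0009 -52.9518  46.2718] [  6.2597 -40.3414  48.0137]
side -38 26 [  1.5257 -26.7755  45.1342] [  5.2688 -17.0666  47.2278]
side 20 9 [ 0.3956 26.291  43.8051] [ 2.4388 35.9747 45.3351]
side 40 15 [ 0.8952 49.8566 43.2145] [ 3.8421 59.3263 44.6535]
side 60 6 [ 0.4542 63.9925 42.3098] [ 3.9634 68.5396 43.9364]
yrange [-87.0849 -86.3052 -86.027   64.8702  66.2451  68.5396]
```

View pics/g3.png

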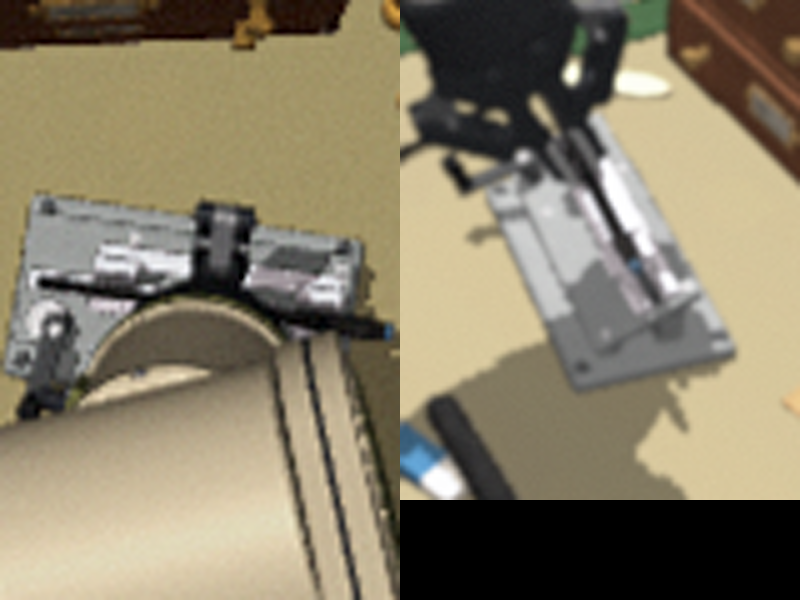

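The pen sits centred along the clamp (y −84…+85) and about 1.6 mm too far up the slope, with a slight tilt. I'll correct that and go down to the lips.

Emit:
carry_out --moves '[{"tx":0,"ty":-0.15,"tz":0.1,"rx":0.1,"ry":0.5,"rz":0,"fingers":1},{"tx":0,"ty":-0.15,"tz":0.4,"rx":0.1,"ry":0.5,"rz":0,"fingers":1},{"tx":0,"ty":-0.15,"tz":0.7,"rx":0.1,"ry":0.5,"rz":0,"fingers":1},{"tx":0,"ty":-0.15,"tz":1.0,"rx":0.1,"ry":0.5,"rz":0,"fingers":1},{"tx":0,"ty":-0.15,"tz":1.3,"rx":0.1,"ry":0.5,"rz":0,"fingers":1},{"tx":0,"ty":-0.15,"tz":1.6,"rx":0.1,"ry":0.5,"rz":0,"fingers":1},{"tx":0,"ty":-0.15,"tz":1.6,"rx":0.1,"ry":0.5,"rz":0,"fingers":1},{"tx":0,"ty":-0.15,"tz":1.6,"rx":0.1,"ry":0.5,"rz":0,"fingers":1}]'

```text
clock: 6.8
tool_pos: [0.6068, 0.1369, 0.1103]
orientation: [0.716, 0.662, 0.154, 0.161]
ft_force: [0.1, 0.6, 0.2]
gripper_width: 0.0067
grasp_force: 58.9
```

```bash
cat >> h.py <<'E'
def st():
    s=r.read_state();print("t",s['clock'],"tcp in cradle mm",tocl(s['tool_pos'])*1000,"F cradle",RC.T@s['ft_force'],"M",RC.T@s['wrist_torque'],"w",s['gripper_width']*1000,s['grasp_force'])
E
python3 -c "
from h import *
rel(RT,OC+RC@[0,-.0025,.048]);st()"
```

```text
shift cm [0.06 0.11 0.21] turn deg [-0.02 -0.49 -0.04] | t 6.8 pos [0.6068 0.1369 0.1103] F [0.0557 0.5515 0.2173] w 0.006652247063182299 58.88697803020477
t 6.8 tcp in cradle mm [-1.0572 -3.1243 50.0656] F cradle [0.1047 0.5542 0.1908] M [-0.0102  0.1192  0.0348] w 6.6522470631822985 58.88697803020477
```

Emit:
carry_out --moves '[{"tx":0,"ty":0.1,"tz":0.2,"rx":0,"ry":0,"rz":0,"fingers":1},{"tx":0,"ty":0.1,"tz":0.3,"rx":0,"ry":0,"rz":0,"fingers":1},{"tx":0,"ty":0.1,"tz":0.4,"rx":0,"ry":0,"rz":0,"fingers":1},{"tx":0,"ty":0.1,"tz":0.5,"rx":0,"ry":0,"rz":0,"fingers":1},{"tx":0,"ty":0.1,"tz":0.5,"rx":0,"ry":0,"rz":0,"fingers":1}]'

```text
clock: 7.3
tool_pos: [0.6099, 0.1368, 0.1066]
orientation: [0.716, 0.662, 0.154, 0.161]
ft_force: [-2.3, -0.2, 4.4]
gripper_width: 0.0066
grasp_force: 59.5
```

```bash
python3 -c "
from h import *
st()"
```

```text
t 7.3 tcp in cradle mm [ 0.1322 -2.9524 45.3376] F cradle [-0.128  -0.3843  5.0007] M [-0.0542  0.2206 -0.0026] w 6.616962488759903 59.49782431125641
```

Emit:
carry_out --moves '[{"tx":0,"ty":0,"tz":0.1,"rx":0,"ry":0,"rz":0,"fingers":1},{"tx":0,"ty":0,"tz":0.2,"rx":0,"ry":0,"rz":0,"fingers":1},{"tx":0,"ty":0,"tz":0.3,"rx":0,"ry":0,"rz":0,"fingers":1},{"tx":0,"ty":0,"tz":0.3,"rx":0,"ry":0,"rz":0,"fingers":1}]'

```text
clock: 7.7
tool_pos: [0.611, 0.1367, 0.1033]
orientation: [0.716, 0.662, 0.154, 0.161]
ft_force: [-0.6, 1.2, 1.8]
gripper_width: 0.0068
grasp_force: 59.1
```

```bash
python3 -c "
from h import *
st()"
```

```text
t 7.7 tcp in cradle mm [-0.3534 -3.0107 41.9221] F cradle [0.2011 1.1887 1.9152] M [ 0.2098  0.108  -0.0644] w 6.810337369080595 59.070929288864136
```

Emit:
carry_out --moves '[{"tx":0,"ty":0,"tz":0.15,"rx":0,"ry":0,"rz":0,"fingers":1},{"tx":0,"ty":0,"tz":0.3,"rx":0,"ry":0,"rz":0,"fingers":1},{"tx":0,"ty":0,"tz":0.45,"rx":0,"ry":0,"rz":0,"fingers":1},{"tx":0,"ty":0,"tz":0.6,"rx":0,"ry":0,"rz":0,"fingers":1},{"tx":0,"ty":0,"tz":0.6,"rx":0,"ry":0,"rz":0,"fingers":1}]'

```text
clock: 8.2
tool_pos: [0.6136, 0.1363, 0.0977]
orientation: [0.716, 0.662, 0.154, 0.161]
ft_force: [0.7, -0.4, -0.3]
gripper_width: 0.0072
grasp_force: 58.9
```

```bash
python3 -c "
from h import *
st()"
```

```text
t 8.2 tcp in cradle mm [-0.463  -3.1288 35.7533] F cradle [ 0.5342 -0.3162 -0.5403] M [ 0.0803  0.0796 -0.0568] w 7.163865856564782 58.85910630226135
```

Emit:
carry_out --moves '[{"tx":0,"ty":0,"tz":0.1,"rx":0,"ry":0,"rz":0,"fingers":1},{"tx":0,"ty":0,"tz":0.2,"rx":0,"ry":0,"rz":0,"fingers":1},{"tx":0,"ty":0,"tz":0.3,"rx":0,"ry":0,"rz":0,"fingers":1},{"tx":0,"ty":0,"tz":0.4,"rx":0,"ry":0,"rz":0,"fingers":1},{"tx":0,"ty":0,"tz":0.4,"rx":0,"ry":0,"rz":0,"fingers":1}]'

```text
clock: 8.7
tool_pos: [0.6153, 0.1363, 0.0943]
orientation: [0.716, 0.662, 0.154, 0.161]
ft_force: [0.8, -0.1, -0.3]
gripper_width: 0.0065
grasp_force: 59.4
```

```bash
python3 -c "
from h import *
st()
b,d=r.read_camera('side');a,d1=r.read_camera('top')
for n,dd in(('side',d),('top',d1)):
  q=((cloud(n,dd).reshape(-1,3)-OC)@RC)*1000
  for y0,y1 in((-87,-64),(-37,-16),(16,37),(64,90)):
    w=q[(q[:,1]>y0)&(q[:,1]<y1)&(abs(q[:,0])<9)&(q[:,2]>-5)&(q[:,2]<30)];print(n,y0,len(w),np.median(w,0) if len(w) else '')
o=np.zeros((600,800,3),np.uint8)
o[:,:400]=cv2.resize(a[130:250,290:370],(400,600),interpolation=cv2.INTER_CUBIC);o[:500,400:]=cv2.resize(b[155:280,290:390],(400,500),interpolation=cv2.INTER_CUBIC)
cv2.imwrite('pics/g4.png',o)"
```

```text
t 8.7 tcp in cradle mm [-0.3634 -3.0177 31.8967] F cradle [ 0.6351 -0.0166 -0.6308] M [ 0.1196  0.1554 -0.0621] w 6.501818141280952 59.35062825679779
side -87 47 [ -0.1897 -75.1213  10.4078]
side -37 26 [ -0.3141 -26.2791   9.4506]
side 16 12 [-1.7427 26.3911  8.1372]
side 64 0 
top -87 33 [ -0.1439 -74.1125  11.6628]
top -37 7 [  1.4276 -34.5951  10.8054]
top 16 5 [ 1.4016 34.5514 10.9197]
top 64 23 [ 0.1211 74.614   9.9243]
```

View pics/g4.png

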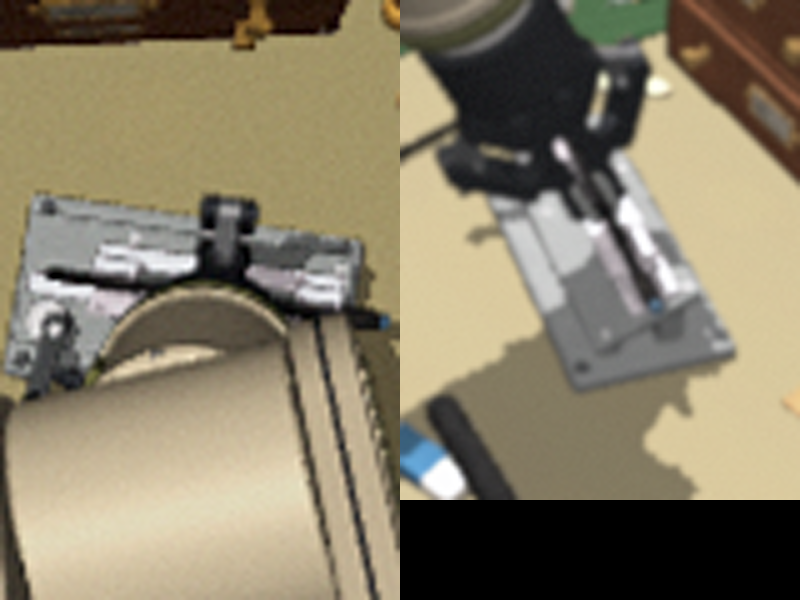

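The pen is in the clips, its top surface about 10 mm above the cradle origin. Next I'll feel for the pads in 1 mm steps.

Emit:
carry_out --moves '[{"tx":0,"ty":0,"tz":0.1,"rx":0,"ry":0,"rz":0,"fingers":1},{"tx":0,"ty":0,"tz":0.2,"rx":0,"ry":0,"rz":0,"fingers":1},{"tx":0,"ty":0,"tz":0.2,"rx":0,"ry":0,"rz":0,"fingers":1}]'

```text
clock: 9.1
tool_pos: [0.6163, 0.1363, 0.0926]
orientation: [0.716, 0.662, 0.154, 0.161]
ft_force: [-0.3, 0.3, 0.9]
gripper_width: 0.0071
grasp_force: 59.4
```

```bash
python3 -c "
from h import *
st()"
```

```text
t 9.1 tcp in cradle mm [-0.229  -2.9647 30.0131] F cradle [0.1243 0.3242 0.9753] M [ 0.0506  0.1136 -0.0186] w 7.126383866993477 59.44464862346649
```

Emit:
carry_out --moves '[{"tx":0,"ty":0,"tz":0.1,"rx":0,"ry":0,"rz":0,"fingers":1},{"tx":0,"ty":0,"tz":0.2,"rx":0,"ry":0,"rz":0,"fingers":1},{"tx":0,"ty":0,"tz":0.2,"rx":0,"ry":0,"rz":0,"fingers":1}]'

```text
clock: 9.4
tool_pos: [0.6171, 0.1362, 0.0908]
orientation: [0.716, 0.662, 0.154, 0.161]
ft_force: [-1.0, 0.8, 1.2]
gripper_width: 0.0067
grasp_force: 59.4
```

```bash
python3 -c "
from h import *
st()"
```

```text
t 9.4 tcp in cradle mm [-0.2585 -2.9466 27.9815] F cradle [-0.4164  0.7228  1.5086] M [ 0.1159  0.2322 -0.0266] w 6.653087240773305 59.43354785442352
```

Emit:
carry_out --moves '[{"tx":0,"ty":0,"tz":0.1,"rx":0,"ry":0,"rz":0,"fingers":1},{"tx":0,"ty":0,"tz":0.2,"rx":0,"ry":0,"rz":0,"fingers":1},{"tx":0,"ty":0,"tz":0.2,"rx":0,"ry":0,"rz":0,"fingers":1}]'

```text
clock: 9.7
tool_pos: [0.618, 0.1362, 0.089]
orientation: [0.716, 0.662, 0.154, 0.161]
ft_force: [0.7, -1.0, -0.4]
gripper_width: 0.0067
grasp_force: 59.4
```

```bash
python3 -c "
from h import *
st()"
```

```text
t 9.7 tcp in cradle mm [-0.2778 -2.9272 25.9677] F cradle [ 0.5442 -0.8981 -0.759 ] M [ 0.0819  0.2165 -0.0549] w 6.72850893620701 59.41648185253143
```

Emit:
carry_out --moves '[{"tx":0,"ty":0,"tz":0.1,"rx":0,"ry":0,"rz":0,"fingers":1},{"tx":0,"ty":0,"tz":0.15,"rx":0,"ry":0,"rz":0,"fingers":1},{"tx":0,"ty":0,"tz":0.15,"rx":0,"ry":0,"rz":0,"fingers":1}]'

```text
clock: 10.0
tool_pos: [0.6186, 0.1361, 0.0876]
orientation: [0.716, 0.662, 0.154, 0.161]
ft_force: [-0.4, 0.6, 0.3]
gripper_width: 0.0066
grasp_force: 59.5
```

```bash
python3 -c "
from h import *
st()"
```

```text
t 10.0 tcp in cradle mm [-0.2522 -2.9308 24.4949] F cradle [-0.2256  0.5748  0.4873] M [ 0.0705  0.102  -0.0188] w 6.606776793656405 59.47151184082031
```

Emit:
carry_out --moves '[{"tx":0,"ty":0,"tz":0.1,"rx":0,"ry":0,"rz":0,"fingers":1},{"tx":0,"ty":0,"tz":0.15,"rx":0,"ry":0,"rz":0,"fingers":1},{"tx":0,"ty":0,"tz":0.15,"rx":0,"ry":0,"rz":0,"fingers":1}]'

```text
clock: 10.3
tool_pos: [0.6194, 0.1361, 0.0864]
orientation: [0.716, 0.662, 0.154, 0.161]
ft_force: [1.0, 0.8, 1.4]
gripper_width: 0.0068
grasp_force: 59.5
```

```bash
python3 -c "
from h import *
st()"
```

```text
t 10.3 tcp in cradle mm [-0.1462 -2.9033 23.0629] F cradle [1.4105 0.8918 0.8645] M [ 0.0574  0.1185 -0.0513] w 6.811224883651271 59.477691650390625
```

Emit:
carry_out --moves '[{"tx":0,"ty":0,"tz":0.1,"rx":0,"ry":0,"rz":0,"fingers":1},{"tx":0,"ty":0,"tz":0.15,"rx":0,"ry":0,"rz":0,"fingers":1},{"tx":0,"ty":0,"tz":0.15,"rx":0,"ry":0,"rz":0,"fingers":1}]'

```text
clock: 10.6
tool_pos: [0.6197, 0.1361, 0.0861]
orientation: [0.716, 0.662, 0.154, 0.161]
ft_force: [-16.3, -1.3, 17.1]
gripper_width: 0.007
grasp_force: 62.3
```

```bash
python3 -c "
from h import *
st()
a,d1=r.read_camera('top');b,d=r.read_camera('side')
for n,dd in(('side',d),('top',d1)):
  q=((cloud(n,dd).reshape(-1,3)-OC)@RC)*1000
  for y0,y1 in((-87,-64),(-37,-16),(16,37),(64,90)):
    w=q[(q[:,1]>y0)&(q[:,1]<y1)&(abs(q[:,0])<9)&(q[:,2]>-9)&(q[:,2]<20)];print(n,y0,len(w),np.median(w,0) if len(w) else '')
"
```

```text
t 10.6 tcp in cradle mm [ 0.002  -2.8367 22.6429] F cradle [-7.1212 -2.5891 22.4259] M [-0.4498  1.4294 -0.0712] w 6.9705887397578685 62.300235629081726
side -87 43 [  0.0112 -75.4422   1.3593]
side -37 21 [ -0.5715 -25.3206   0.3271]
side 16 14 [-1.4647 25.7731 -0.8116]
side 64 0 
top -87 31 [  0.4526 -74.2047   4.1374]
top -37 6 [  1.2373 -34.5735   1.0082]
top 16 4 [ 0.8374 34.3766 -0.5686]
top 64 24 [ 0.1033 74.5861  0.3973]
```

Firm stop at 22 N. I'll hold briefly, check, then release and back out.

Emit:
carry_out --moves '[{"tx":0,"ty":0,"tz":0,"rx":0,"ry":0,"rz":0,"fingers":1},{"tx":0,"ty":0,"tz":0,"rx":0,"ry":0,"rz":0,"fingers":1},{"tx":0,"ty":0,"tz":0,"rx":0,"ry":0,"rz":0,"fingers":0.6},{"tx":0,"ty":0,"tz":0,"rx":0,"ry":0,"rz":0,"fingers":0.5},{"tx":0,"ty":0,"tz":0,"rx":0,"ry":0,"rz":0,"fingers":0.5},{"tx":0,"ty":0,"tz":-0.5,"rx":0,"ry":0,"rz":0,"fingers":0.5},{"tx":0,"ty":0,"tz":-2,"rx":0,"ry":0,"rz":0,"fingers":0.5},{"tx":0,"ty":0,"tz":-5,"rx":0,"ry":0,"rz":0,"fingers":0.5},{"tx":0,"ty":0,"tz":-9,"rx":0,"ry":0,"rz":0,"fingers":1},{"tx":0,"ty":0,"tz":-9,"rx":0,"ry":0,"rz":0,"fingers":1},{"tx":0,"ty":0,"tz":-9,"rx":0,"ry":0,"rz":0,"fingers":1}]'

```text
clock: 11.8
tool_pos: [0.5816, 0.1387, 0.1682]
orientation: [0.716, 0.661, 0.156, 0.162]
ft_force: [0.8, 0.3, -0.7]
gripper_width: 0.0002
grasp_force: 0.0
```

```bash
python3 -c "
from h import *
st();s=r.read_state();print(s['qpos'])
a,d1=r.read_camera('top');b,d=r.read_camera('side')
for n,dd in(('side',d),('top',d1)):
  q=((cloud(n,dd).reshape(-1,3)-OC)@RC)*1000
  for y0,y1 in((-87,-64),(-37,-16),(-16,16),(16,37),(64,90)):
    w=q[(q[:,1]>y0)&(q[:,1]<y1)&(abs(q[:,0])<9)&(q[:,2]>-9)&(q[:,2]<20)];print(n,y0,len(w),np.median(w,0) if len(w) else '')
  w=q[(abs(q[:,0]+70)<14)&(abs(q[:,1]-78)<14)&(q[:,2]>14)&(q[:,2]<35)];print('post',len(w),np.median(w,0),w.min(0),w.max(0))
o=np.zeros((600,800,3),np.uint8)
o[:,:400]=cv2.resize(a[130:250,290:370],(400,600),interpolation=cv2.INTER_CUBIC);o[:500,400:]=cv2.resize(b[155:280,290:390],(400,500),interpolation=cv2.INTER_CUBIC)
cv2.imwrite('pics/g5.png',o)"
```

```text
t 11.8 tcp in cradle mm [  1.347   -3.306  113.1477] F cradle [ 0.344   0.3604 -0.9757] M [-0.027   0.1922  0.0059] w 0.24554678764289473 0.0
[ 0.2159 -0.1679  2.0113 -0.1563  0.8662  0.3701]
side -87 48 [ -0.8465 -75.2672   1.6078]
side -37 22 [ -0.8746 -27.3664   0.7316]
side -16 31 [-0.474   0.3052 -0.4319]
side 16 22 [-0.2797 30.8205 -0.2588]
side 64 13 [-0.1427 73.1772 -1.2789]
post 23 [-68.8874  80.0551  20.3529] [-73.9748  75.3136  14.6217] [-63.6887  88.3548  22.9497]
top -87 34 [ -0.1812 -72.4278   4.2375]
top -37 30 [ -0.0529 -25.5639   2.6501]
top -16 3 [ -0.0591 -14.8341  -0.3348]
top 16 21 [ 0.245  26.8781  0.4866]
top 64 24 [ 0.4319 74.6255  0.9343]
post 21 [-67.4887  85.1701  23.0841] [-74.2085  79.6605  14.6521] [-63.3219  90.1795  27.8076]
```

View pics/g5.png

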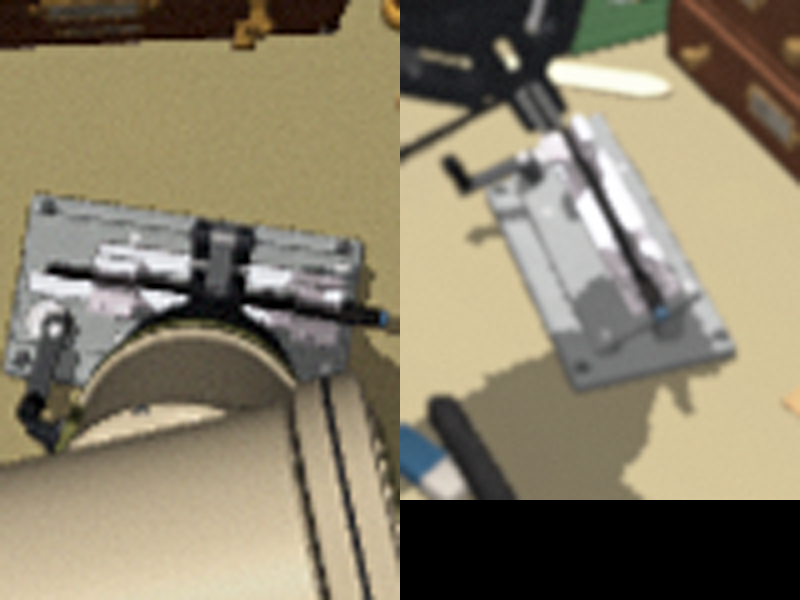

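The pen is seated and level in both clips, with the socket end sticking out at the far side (380,318) and the post at (32,405). Next I cage the post and swing it.

```bash
python3 -c "
from h import *
Rs=RT@Ro.from_euler('z',-90,degrees=True).as_matrix()
print(RT.T@Rs)
rel(Rs,OC+RC@[-.0695,.081,.080])"
```

```text
[[ 0.  1. -0.]
 [-1.  0.  0.]
 [-0. -0.  1.]]
shift cm [ 8.45 -6.86  3.18] turn deg [  0.3   -0.44 -90.03] | t 11.9 pos [0.5804 0.1383 0.1652] F [-0.0953 -0.0478  0.0511] w 0.00010801638675314282 0.0
```

Emit:
carry_out --moves '[{"tx":3,"ty":-2.5,"tz":0,"rx":0,"ry":0,"rz":-90,"fingers":0.4},{"tx":6,"ty":-5,"tz":0,"rx":0,"ry":0,"rz":-90,"fingers":0.4},{"tx":8.4,"ty":-6.9,"tz":0,"rx":0,"ry":0,"rz":-90,"fingers":0.4},{"tx":8.4,"ty":-6.9,"tz":0,"rx":0,"ry":0,"rz":-90,"fingers":0.4},{"tx":8.4,"ty":-6.9,"tz":0,"rx":0,"ry":0,"rz":-90,"fingers":0.4},{"tx":8.4,"ty":-6.9,"tz":0,"rx":0,"ry":0,"rz":-90,"fingers":0.4},{"tx":8.4,"ty":-6.9,"tz":0,"rx":0,"ry":0,"rz":-90,"fingers":0.4},{"tx":8.4,"ty":-6.9,"tz":0,"rx":0,"ry":0,"rz":-90,"fingers":0.4},{"tx":8.4,"ty":-6.9,"tz":0,"rx":0,"ry":0,"rz":-90,"fingers":0.4},{"tx":8.4,"ty":-6.9,"tz":0,"rx":0,"ry":0,"rz":-90,"fingers":0.4},{"tx":8.4,"ty":-6.9,"tz":0,"rx":0,"ry":0,"rz":-90,"fingers":0.4},{"tx":8.4,"ty":-6.9,"tz":3.2,"rx":0,"ry":0,"rz":-90,"fingers":0.4},{"tx":8.4,"ty":-6.9,"tz":3.2,"rx":0,"ry":0,"rz":-90,"fingers":0.4},{"tx":8.4,"ty":-6.9,"tz":3.2,"rx":0,"ry":0,"rz":-90,"fingers":0.4}]'

```text
clock: 13.3
tool_pos: [0.5379, 0.2255, 0.1056]
orientation: [0.039, 0.975, -0.006, 0.221]
ft_force: [-0.2, 1.0, -0.4]
gripper_width: 0.0257
grasp_force: 0.0
```

```bash
python3 -c "
from h import *
st();s=r.read_state();print(s['qpos'])
Rs=RT@Ro.from_euler('z',-90,degrees=True).as_matrix()
rel(Rs,OC+RC@[-.0695,.081,.035])
b,d=r.read_camera('side');a,_=r.read_camera('top')
o=np.zeros((400,800,3),np.uint8)
o[:,:400]=cv2.resize(a[160:240,265:345],(400,400),interpolation=cv2.INTER_CUBIC);o[:,400:]=cv2.resize(b[150:230,260:340],(400,400),interpolation=cv2.INTER_CUBIC)
cv2.imwrite('pics/g6.png',o)"
```

```text
t 13.3 tcp in cradle mm [-71.3382  79.6871  78.7594] F cradle [-0.4043  0.9574 -0.2778] M [-0.0027  0.1476 -0.0119] w 25.685130792441107 0.0
[ 0.4282 -0.0834  2.0571 -0.2913  0.7917 -0.8972]
shift cm [-0.2   0.1   4.38] turn deg [ 0.35 -0.27 -0.02] | t 13.3 pos [0.5379 0.2255 0.1056] F [-0.1657  0.9738 -0.426 ] w 0.025685130792441106 0.0
```

View pics/g6.png

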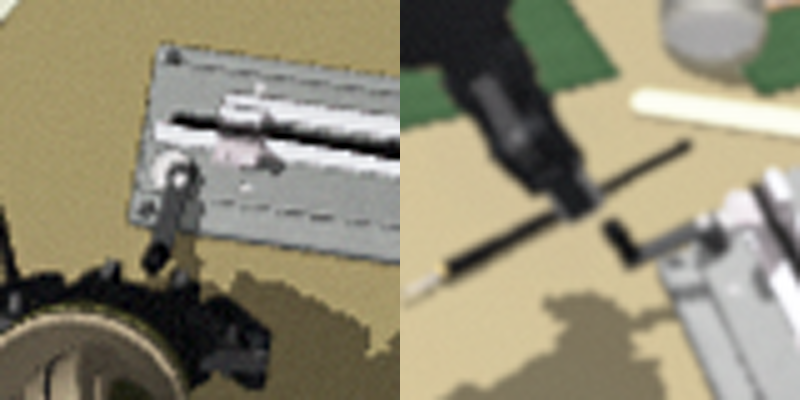

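```bash
python3 -c "
from h import *
X,e=tri([296,210.6],[302.4,195.8]);print(X,e,tocl(X)*1000)
X,e=tri([300.2,195.5],[403/5+260+0,150+0]) if 0 else (X,e)
"
```

```text
[0.5685 0.2269 0.0518] [np.float64(0.0006252609736533242), np.float64(0.0006252609736533226)] [-67.426   83.5277  17.1014]
```

Emit:
carry_out --moves '[{"tx":-0.2,"ty":0.2,"tz":1,"rx":0,"ry":0,"rz":0,"fingers":0.4},{"tx":-0.2,"ty":0.2,"tz":2,"rx":0,"ry":0,"rz":0,"fingers":0.4},{"tx":-0.2,"ty":0.2,"tz":3,"rx":0,"ry":0,"rz":0,"fingers":0.4},{"tx":-0.2,"ty":0.2,"tz":4,"rx":0,"ry":0,"rz":0,"fingers":0.4},{"tx":-0.2,"ty":0.2,"tz":4.4,"rx":0,"ry":0,"rz":0,"fingers":0.4},{"tx":-0.2,"ty":0.2,"tz":4.4,"rx":0,"ry":0,"rz":0,"fingers":0.6},{"tx":-0.2,"ty":0.2,"tz":4.4,"rx":0,"ry":0,"rz":0,"fingers":0.6},{"tx":-0.2,"ty":0.2,"tz":4.4,"rx":0,"ry":0,"rz":0,"fingers":0.6}]'

```text
clock: 14.2
tool_pos: [0.5606, 0.2272, 0.0697]
orientation: [0.039, 0.974, -0.005, 0.223]
ft_force: [-0.6, -0.0, -0.3]
gripper_width: 0.017
grasp_force: 0.0
```

```bash
python3 -c "
from h import *
st()
s=r.read_state();Rn=Ro.from_quat(s['orientation']).as_matrix()
p0=np.array([-.069,.082,.035])
for a in range(10,101,10):
    t=np.radians(a);R=RT@Ro.from_euler('z',-90+min(a,90),degrees=True).as_matrix()
    p=OC+RC@[-.029-.04*np.cos(t),.082+.04*np.sin(t),.035]
    print(a,(Rn.T@(p-OC-RC@p0)*100).round(2),np.degrees(Ro.from_matrix(Rn.T@R).as_rotvec()).round(1))
"
```

```text
t 14.2 tcp in cradle mm [-66.7811  83.19    36.6766] F cradle [-0.6402 -0.088  -0.0197] M [0.0504 0.2183 0.0008] w 16.957192156835507 0.0
10 [-0.06  0.69  0.01] [ 0.5 -0.  10. ]
20 [-0.24  1.37  0.01] [ 0.5 -0.1 20. ]
30 [-0.53  2.    0.02] [ 0.5 -0.1 30. ]
40 [-0.93  2.57  0.02] [ 0.5 -0.2 40. ]
50 [-1.43  3.07  0.03] [ 0.5 -0.2 50. ]
60 [-2.    3.47  0.03] [ 0.5 -0.3 60. ]
70 [-2.63  3.76  0.03] [ 0.4 -0.3 70. ]
80 [-3.3   3.94  0.03] [ 0.4 -0.3 80. ]
90 [-4.    4.    0.04] [ 0.4 -0.4 90. ]
100 [-4.69  3.94  0.03] [ 0.4 -0.4 90. ]
```

Emit:
carry_out --moves '[{"tx":0,"ty":0.35,"tz":0,"rx":0,"ry":0,"rz":5,"fingers":0.6},{"tx":-0.06,"ty":0.69,"tz":0,"rx":0,"ry":0,"rz":10,"fingers":0.6},{"tx":-0.14,"ty":1.03,"tz":0,"rx":0,"ry":0,"rz":15,"fingers":0.6},{"tx":-0.24,"ty":1.37,"tz":0,"rx":0,"ry":0,"rz":20,"fingers":0.6},{"tx":-0.38,"ty":1.7,"tz":0,"rx":0,"ry":0,"rz":25,"fingers":0.6},{"tx":-0.53,"ty":2.0,"tz":0,"rx":0,"ry":0,"rz":30,"fingers":0.6}]'

```text
clock: 14.8
tool_pos: [0.5668, 0.2464, 0.0722]
orientation: [0.291, 0.93, 0.053, 0.217]
ft_force: [-0.1, -1.8, -0.3]
gripper_width: 0.0171
grasp_force: 1.0
```

```bash
python3 -c "
from h import *
st()
b,d=r.read_camera('side');a,_=r.read_camera('top')
o=np.zeros((400,800,3),np.uint8)
o[:,:400]=cv2.resize(a[160:240,265:345],(400,400),interpolation=cv2.INTER_CUBIC);o[:,400:]=cv2.resize(b[150:230,260:340],(400,400),interpolation=cv2.INTER_CUBIC)
cv2.imwrite('pics/g7.png',o)"
```

```text
t 14.8 tcp in cradle mm [-61.4535 102.8871  36.8623] F cradle [-0.1095 -1.7737 -0.2491] M [-0.421  0.201 -0.008] w 17.120579493464987 0.9581518918275833
```

View pics/g7.png

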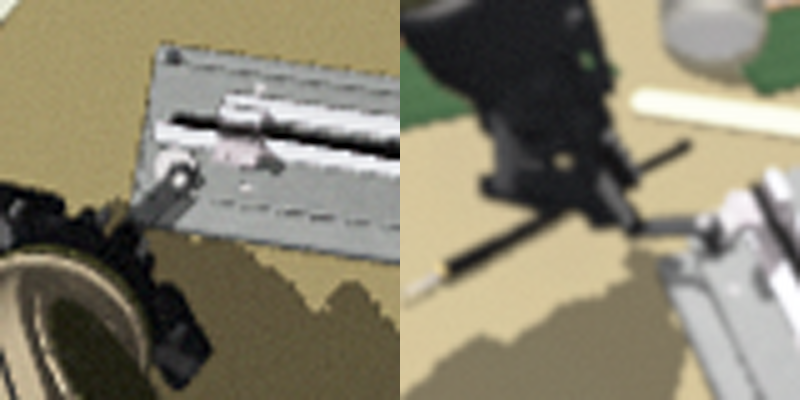

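The lever (180,175)→(130,225) is turning inside the fingers. I'll carry on along the arc.

```bash
python3 -c "
import numpy as np
f=lambda a:np.array([-.029-.04*np.cos(a),.082+.04*np.sin(a)])
a0=np.radians(30)
# tool y = tangent, tool x = outward radial
ty=np.array([np.sin(a0),np.cos(a0)]);tx=np.array([-np.cos(a0),np.sin(a0)])
for a in range(38,103,8):
    d=(f(np.radians(a))-f(a0))*100;print(a,a-30,d@tx,d@ty)
"
```

```text
38 8 -0.038927725033719024 0.5566924038402618
46 16 -0.15495321624672526 1.102549423267996
54 24 -0.3458181694295968 1.6269465723031995
62 32 -0.6078076153742965 2.1196770569328187
70 40 -0.9358222275240878 2.571150438746157
78 48 -1.3234775745645673 2.9725793019095756
86 56 -1.763228386117013 3.316150290220166
94 64 -2.2465154128436904 3.595176185196667
102 72 -2.7639320225002115 3.804226065180613
```

Emit:
carry_out --moves '[{"tx":-0.01,"ty":0.28,"tz":0,"rx":0,"ry":0,"rz":4,"fingers":0.6},{"tx":-0.04,"ty":0.56,"tz":0,"rx":0,"ry":0,"rz":8,"fingers":0.6},{"tx":-0.09,"ty":0.83,"tz":0,"rx":0,"ry":0,"rz":12,"fingers":0.6},{"tx":-0.15,"ty":1.1,"tz":0,"rx":0,"ry":0,"rz":16,"fingers":0.6},{"tx":-0.25,"ty":1.36,"tz":0,"rx":0,"ry":0,"rz":20,"fingers":0.6},{"tx":-0.35,"ty":1.63,"tz":0,"rx":0,"ry":0,"rz":24,"fingers":0.6},{"tx":-0.48,"ty":1.88,"tz":0,"rx":0,"ry":0,"rz":28,"fingers":0.6},{"tx":-0.61,"ty":2.12,"tz":0,"rx":0,"ry":0,"rz":32,"fingers":0.6},{"tx":-0.77,"ty":2.35,"tz":0,"rx":0,"ry":0,"rz":36,"fingers":0.6},{"tx":-0.94,"ty":2.57,"tz":0,"rx":0,"ry":0,"rz":40,"fingers":0.6},{"tx":-1.13,"ty":2.77,"tz":0,"rx":0,"ry":0,"rz":44,"fingers":0.6},{"tx":-1.32,"ty":2.97,"tz":0,"rx":0,"ry":0,"rz":48,"fingers":0.6},{"tx":-1.54,"ty":3.15,"tz":0,"rx":0,"ry":0,"rz":52,"fingers":0.6},{"tx":-1.76,"ty":3.32,"tz":0,"rx":0,"ry":0,"rz":56,"fingers":0.6},{"tx":-2.0,"ty":3.46,"tz":0,"rx":0,"ry":0,"rz":60,"fingers":0.6},{"tx":-2.25,"ty":3.6,"tz":0,"rx":0,"ry":0,"rz":60,"fingers":0.6},{"tx":-2.4,"ty":3.68,"tz":0,"rx":0,"ry":0,"rz":60,"fingers":0.6},{"tx":-2.4,"ty":3.68,"tz":0,"rx":0,"ry":0,"rz":60,"fingers":0.6}]'

```text
clock: 16.7
tool_pos: [0.6011, 0.2636, 0.0871]
orientation: [0.715, 0.663, 0.152, 0.16]
ft_force: [-12.0, 2.0, 1.2]
gripper_width: 0.0172
grasp_force: 5.0
```

```bash
python3 -c "
from h import *
st()"
```

```text
t 16.7 tcp in cradle mm [-25.4754 122.7555  36.093 ] F cradle [-10.3716   0.9981   6.3182] M [ 0.0775  1.9485 -0.0627] w 17.186692578749504 5.042521208524704
```

The 10 N reaction means the lever is on its stop. Now I'll open and withdraw.

Emit:
carry_out --moves '[{"tx":0,"ty":-0.25,"tz":0,"rx":0,"ry":0,"rz":0,"fingers":0.5},{"tx":0,"ty":-0.25,"tz":0,"rx":0,"ry":0,"rz":0,"fingers":0.4},{"tx":0,"ty":-0.25,"tz":0,"rx":0,"ry":0,"rz":0,"fingers":0.4},{"tx":0,"ty":-0.25,"tz":-1,"rx":0,"ry":0,"rz":0,"fingers":0.4},{"tx":0,"ty":-0.25,"tz":-2.5,"rx":0,"ry":0,"rz":0,"fingers":0.4},{"tx":0,"ty":-0.25,"tz":-6,"rx":0,"ry":0,"rz":0,"fingers":0.4},{"tx":0,"ty":-0.25,"tz":-11,"rx":0,"ry":0,"rz":0,"fingers":0.4},{"tx":0,"ty":-0.25,"tz":-15,"rx":0,"ry":0,"rz":0,"fingers":0.4},{"tx":0,"ty":-0.25,"tz":-15,"rx":0,"ry":0,"rz":0,"fingers":0.4},{"tx":0,"ty":-0.25,"tz":-15,"rx":0,"ry":0,"rz":0,"fingers":0.4}]'

```text
clock: 17.7
tool_pos: [0.5366, 0.2684, 0.2258]
orientation: [0.716, 0.661, 0.156, 0.161]
ft_force: [-1.2, 0.5, -0.5]
gripper_width: 0.0259
grasp_force: 0.0
```

```bash
python3 -c "
from h import *
st()
b,d=r.read_camera('side');a,d1=r.read_camera('top')
for n,dd in(('side',d),('top',d1)):
  q=((cloud(n,dd).reshape(-1,3)-OC)@RC)*1000
  for y0,y1 in((-87,-64),(-37,-16),(16,37),(64,90)):
    w=q[(q[:,1]>y0)&(q[:,1]<y1)&(abs(q[:,0])<9)&(q[:,2]>-12)&(q[:,2]<20)];print(n,y0,len(w),np.median(w,0) if len(w) else '')
  w=q[(abs(q[:,0]+30)<25)&(abs(q[:,1]-120)<16)&(q[:,2]>10)&(q[:,2]<32)];print('post',len(w),np.median(w,0) if len(w) else '')
o=np.zeros((400,800,3),np.uint8)
o[:,:400]=cv2.resize(a[150:250,270:370],(400,400),interpolation=cv2.INTER_CUBIC);o[:,400:]=cv2.resize(b[155:255,280:380],(400,400),interpolation=cv2.INTER_CUBIC)
cv2.imwrite('pics/g8.png',o)"
```

```text
t 17.7 tcp in cradle mm [-23.3191 122.3125 189.1104] F cradle [-1.3762  0.3606  0.1007] M [ 0.0812  0.2522 -0.0154] w 25.91450816305699 0.0
side -87 44 [  0.707  -76.5499   1.4537]
side -37 23 [  0.1504 -25.5346   0.5996]
side 16 30 [ 0.2426 31.0774 -1.8562]
side 64 13 [ 0.0741 76.5571 -2.2791]
post 30 [-29.5222 113.042   17.7379]
top -87 31 [  0.7048 -74.1442   3.8282]
top -37 42 [  1.1396 -26.9097   1.3315]
top 16 39 [ 0.7458 27.4383 -6.2135]
top 64 32 [ 0.0682 75.6974 -0.6815]
post 25 [-27.8522 118.2077  23.3046]
```

View pics/g8.png

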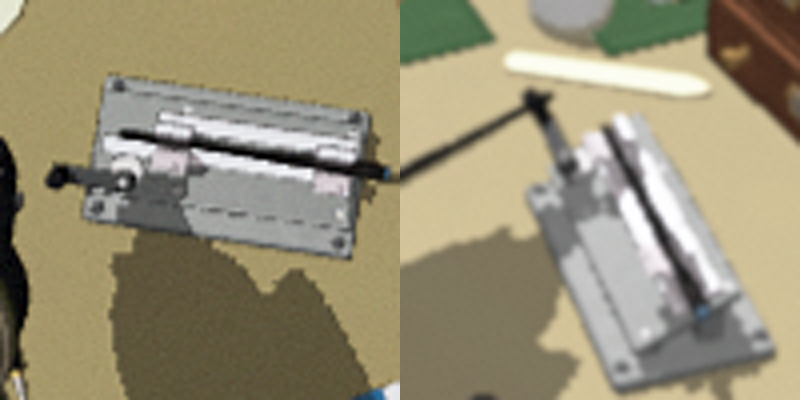

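The lever now points along +y, with the post at x ≈ −29 mm, level with the pivot. The pen is still in both clips with its socket end (385,175) outward, and the robot is clear, so I'll hand in.

```bash
python3 -c "
from station import r
print(r.hand_in())"
```

```text
the job is handed in; nothing more can be done
None
```

I pressed the penholder into both clips until it stopped firmly on the pads (about 22 N), with the socket end away from the lever. The cam lever is swung to its stop, the gripper has let go and is clear, and the job is handed in; no verdict came back.

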